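# Square up a freshly glued frame in the corner fence

## Robot

A 6-joint arm with a two-finger parallel gripper is mounted at the origin on the work surface. World frame = base frame: x ahead of the robot, y to its left, z up, the work surface at z = 0. Lengths are in mm, angles in rad, forces in N, time in s.
With the tool pointing down it reaches from about 350 to 925 mm from the base axis. Payload 6.4 kg.
Tool frame: the origin (TCP) lies at the very end of the fingers, on their centre line; the grasp point (between the pads) lies 19 mm behind it (grip_depth is the z of the grasp point in the tool frame, in mm); z points along the fingers, y is the line along which they close (so a half turn about z gives the same grasp; the last joint's range is limited). The gripper opens to 94 mm and grips with 3 to 60 N. Pads are 16 mm wide; open, the fingers measure 119 mm over their backs; the gripper's body (75 mm by 177 mm) begins 78 mm behind the grasp point.
Start: joints at [-1.386, 0.245, 1.558, -0, 1.339, -0.174], TCP at [228.253, -608.617, 205.455] pointing down, gripper open.
Joint ranges: [-3.13, 3.13], [-1.02, 2.26], [0.13, 2.54], [-0.95, 4.09], [0.21, 2.88], [-2.74, 2.74]. Speed limits (rad/s): [2.57, 2.57, 3.14, 3.14, 3.14, 3.14].

## Interface

Orientations are given as [roll, pitch, yaw] about the fixed x, y, z axes, in that order (R = Rz(yaw) Ry(pitch) Rx(roll)).
In Python, from cell import * gives the robot as it stands.
- The arm moves only by the tool play_rows, never from a script. Its arguments are lists of equal length, an entry for each row: "xyz": the shift along the tool's x, y, z in units of 10 cm (1.0 is 10 cm), a list of three; "angular": the turn, a rotation vector about the tool's x, y, z in units of 90 degrees (1.0 is 90 degrees), a list of three. A call has 1 to 10 rows; each row is the pose to reach, as a shift and turn from the pose commanded when the call began, along the tool's axes at that moment; what a row does not reach only later rows make up. A row lasts 1/8 s, in which the tool goes at most 62.5 mm and 10.7 degrees, less where a joint would pass 70% of its speed; a pose out of reach is approached as far as the arm can. A call with a number of a shift or a turn outside -1 to 1 is refused whole. A call with a gripper value outside its range is refused whole. "hand" is the gripper command: -1 is fully open, 1 is shut, values between are in proportion, set as the call begins (left out, the last holds). The fingers move at their own pace and stop on an object; "newtons" is the grip in N (left out, the last holds). Time passes only in rows, so rows that repeat a pose let the fingers close. It gives the time, the measured TCP pose, the force, the opening and the grip force at its end, in the units of the state.
- observe(): the state, without advancing time (a new reading comes with each control period).
- get_image(name): name is "side" or "top" or "wrist"; returns a dict with "pixels" (400x640x3 uint8, red, green, blue), "intrinsics" (3x3 intrinsics, pixels), "extrinsics" (4x4, takes a point from camera to world coordinates); the wrist camera has in their place "hand_eye" (4x4, takes a point from camera to tool coordinates, whose origin is the TCP and whose axes are the flange's). Camera axes: x right, y up, looking along -z (the intrinsics and any distortion apply to the point x, -y, -z); pixel columns grow to the right and rows downward; lengths in mm; the calibration is good to about 2 mm. A picture is of the moment at which its call begins: read the wrist's pose just before it. There is no depth.
- close_job(): hands the job in; it is judged then, once.
The state is a dict: "time": time; "q": joint angles; "qvel": joint speeds; "tau": joint torques, N m; "position": TCP position; "eef_rot": TCP orientation; "ft_force": force on the tool from outside, world axes, zero at the start; "ft_torque": the same for the moment, N m; "grip_width": finger opening in mm; "finger_force": force on a finger pad.
Only numpy, scipy, OpenCV 4.12 (cv2) and the standard library are available. Lean on these libraries where they do the work, as an engineer would, in place of code of your own. Each camera call takes 0.05 s, during which the arm holds its last target. There are 200 camera calls.

## Task

The beads on the small wooden picture frame are freshly glued, so do not lift or tip it: push it along the cutting mat with the fingertips into the inside corner of the aluminium L-shaped fence, one long side flush against the long rail and one short side flush against the short stop, and leave it there. Leave the glue bottles, bead jar, bead pot, tape roll and lilac bead case where they are.

Things in the scene. Friction and masses are not known exactly. Their poses are not given: they have to be found in the camera images.
- fence: fixed L fence of aluminium bar, 16 mm wide, 14 mm high, on a green mat (1 mm). Origin: its inside corner at table height; z up. The frame's place is on the -x, -y side. The long rail's inner face is the plane x = 0; it runs 280 mm from the corner towards -y. The short stop's inner face is the plane y = 0; it runs 110 mm towards -x. Yaw within 0.25 rad of the world axes.
- frame: loose wooden picture frame lying flat: 90 mm along its x, 130 mm along its y, 22 mm high (beads on the rim reach 28), 0.2 to 0.4 kg, closed panel inside the rim. Origin: centre of its underside, z up. Turned up to 0.35 rad from the fence's axes at the start; in place its axes lie along the fence's, its centre 45 mm from the long rail's inner face, 65 mm from the short stop's.
- frame_mid (a point): the centre of the frame, 11 mm above its underside; axes as the frame's
- glue: white glue bottle with a pointed nozzle, 36 mm diameter, 118 mm high, beyond the long rail or beyond the short stop, standing loose on the table; it stays where it is. Origin: centre of its underside, z up.
- glue_b: a second, equal glue bottle, 36 mm diameter, 118 mm high, beyond the long rail or beyond the short stop, standing loose on the table; it stays where it is. Origin: centre of its underside, z up.
- jar: bead jar with a steel lid, 62 mm diameter, 70 mm high, beyond the long rail or beyond the short stop, standing loose on the table; it stays where it is. Origin: centre of its underside, z up.
- tape: grey tape roll lying flat, 60 mm diameter, 20 mm high, on the mat past the open end of the frame's lane, standing loose on the table; it stays where it is. Origin: centre of its underside, z up.
- pot: small open white bead pot, 48 mm diameter, 32 mm high, on the mat near the free end of the short stop, standing loose on the table; it stays where it is. Origin: centre of its underside, z up.
- organiser: closed lilac bead case, 136 x 186 mm, 30 mm high, at the open (-y) side of the mat, standing loose on the table; it stays where it is. Origin: centre of its underside, z up.

How it is judged (in metres and radians):
At the end, for the whole second after the job is handed in: The frame lies flat and at rest in the corner: its centre within 3.5 mm of where both sides touch (45 mm from the long rail, 65 mm from the short stop), its sides parallel to the fence within 0.035 rad; every bystander within 15 mm of where it stood (x of frame_mid in the frame of fence between -0.0485 and -0.042 m and y of frame_mid in the frame of fence between -0.0685 and -0.062 m and angle between the x axis of frame_mid and the x axis of fence, either way round below 0.035 rad and height (world z) of frame_mid below 0.014 m and angle between frame_mid's own z axis and vertical below 0.05 rad and linear speed of frame below 0.01 m/s and distance of each of glue, glue_b, jar, tape, pot, organiser from where it was at the start of the episode below 0.015 m).
It fails at once if the frame is lifted (10 mm) or tipped (0.15 rad) (height (world z) of frame_mid above 0.021 m or angle between frame_mid's own z axis and vertical above 0.15 rad).
It fails at once if a bystander is moved more than 15 mm (distance of any of glue, glue_b, jar, tape, pot, organiser from where it was at the start of the episode above 0.015 m).
It also fails if it takes over 58 s, if anything falls off the work surface, if the arm or the gripper's body presses on something with over 40 N, if the wrist force passes 120 N, or if a joint passes its speed limit or range.

## Working session

There is one attempt and no reset: what is moved stays moved. The work goes in short steps, Python scripts to look and compute and a tool call to move; the robot and the scene stay as the last step left them, time stands still between calls to the robot, and variables do not carry over. Pictures are saved under pics/ and viewed, at most 10 in all, crops included, and the job is handed in when it is done.

Besides the shell and the picture viewer there is one more tool, called after "Call:" as name(argument=value, ...) on one line, values as JSON. play_rows: Moves the arm, as the interface text tells. Shifts and turns lie within -1 to 1; 1 stands for 10 cm of shift or 90 degrees of turn. Its arguments: {"type":"object","properties":{"xyz":{"type":"array","items":{"type":"array","items":{"type":"number"}}},"angular":{"type":"array","items":{"type":"array","items":{"type":"number"}}},"hand":{"type":"number"},"newtons":{"type":"number"}},"required":["xyz","angular"]}

```bash
mkdir -p pics; ls; python3 - <<'E'
from cell import *
import cv2,numpy as np
s=observe();print(s)
for n in("top","side"):
    im=get_image(n);cv2.imwrite(f"pics/{n}0.png",im["pixels"][:,:,::-1]);print(n,np.round(im["intrinsics"],1).tolist(),np.round(im["extrinsics"],3).tolist(),[k for k in im])
E
```

```text
pics
{'time': 0.0, 'q': array([-1.38611189e+00,  2.45801387e-01,  1.55899810e+00, -9.58695715e-06,
        1.33867282e+00, -1.74095380e-01]), 'qvel': array([-4.18640806e-05,  5.13293707e-04, -1.85605094e-03,  1.14880740e-03,
       -1.63100656e-04, -4.21921291e-04]), 'tau': array([-6.41204242e-04, -4.15831125e+01, -3.14604735e+01,  6.84924354e-02,
        3.31180834e-02, -1.43572424e-04]), 'position': array([ 228.1314337 , -608.01961328,  204.36202372]), 'eef_rot': array([-3.13973980e+00, -3.16402825e-04,  3.58781738e-01]), 'ft_force': array([ 0.75844023, -0.48131621, -0.20670296]), 'ft_torque': array([-0.005171  ,  0.02638335, -0.02174546]), 'finger_force': 0.0, 'grip_width': 94.24195041983424}
top [[366.6, 0.0, 318.5], [0.0, 366.6, 199.5], [0.0, 0.0, 1.0]] [[0.085, 0.971, -0.225, 391.234], [-0.996, 0.083, -0.02, -57.684], [-0.001, 0.226, 0.974, 997.495], [0.0, 0.0, 0.0, 1.0]] ['pixels', 'intrinsics', 'extrinsics']
side [[481.4, 0.0, 313.4], [0.0, 481.4, 200.3], [0.0, 0.0, 1.0]] [[-0.802, 0.332, -0.496, -15.017], [-0.597, -0.463, 0.655, 773.795], [-0.012, 0.822, 0.57, 754.527], [0.0, 0.0, 0.0, 1.0]] ['pixels', 'intrinsics', 'extrinsics']
```

View pics/top0.png

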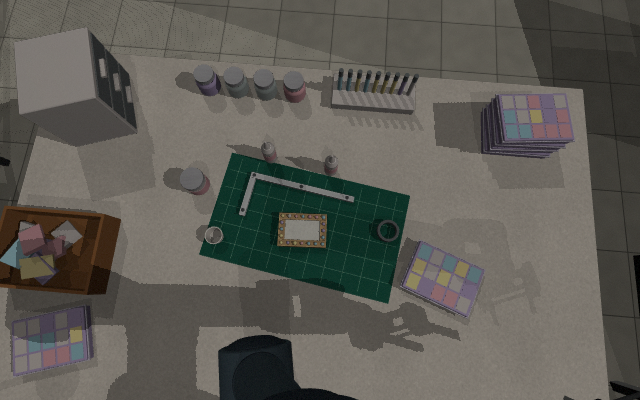

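View pics/side0.png

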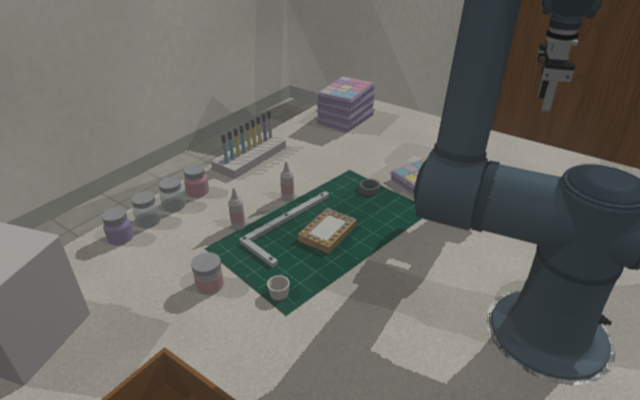

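The top view shows the fence corner at about (253,175), the rail end at (353,200), the stop end at (242,214), the frame at (302,230), the tape at (387,230) and the pot at (213,236). The glue bottles stand beyond the rail at (268,150) and (331,165). The side view shows the same layout. Next I measure it from the top view.

```bash
cat > h.py <<'E'
from cell import *
import cv2,numpy as np
def cast(uv,K,T,z):
    uv=np.atleast_2d(np.array(uv,float));d=np.c_[(uv-K[:2,2])/K[0,0],np.ones(len(uv))]*[1,-1,-1]
    d=d@T[:3,:3].T;o=T[:3,3];return (o+d*((z-o[2])/d[:,2])[:,None])[:,:2]
E
python3 - <<'E'
from h import *
im=get_image("top");K,T,p=im["intrinsics"],im["extrinsics"],im["pixels"]
hsv=cv2.cvtColor(p,cv2.COLOR_RGB2HSV)
for uv,z,n in [((253,175),14,'corner'),((353,200),14,'railend'),((242,214),14,'stopend'),((302,230),22,'frame'),((387,230),20,'tape'),((213,236),32,'pot'),((268,145),118,'glue'),((331,160),118,'glueb'),((194,181),70,'jar')]:
    print(n,cast(uv,K,T,z).round(0), hsv[uv[1],uv[0]])
print(hsv[220,282],hsv[230,280],hsv[260,300])
g=cv2.inRange(hsv,(70,80,20),(90,255,255))
hull=cv2.convexHull(max(cv2.findContours(g,0,2)[0],key=cv2.contourArea))
mat=np.zeros_like(g);cv2.fillPoly(mat,[hull],255);mat=cv2.erode(mat,np.ones((3,3)))
w=cv2.inRange(hsv,(5,0,60),(30,255,255))&mat
b=cv2.inRange(hsv,(0,0,100),(180,80,255))&mat
cv2.imwrite("pics/m.png",np.hstack([w,b])[120:320])
for nm,m in(("wood",w),("bright",b)):
  for c in cv2.findContours(m,0,2)[0]:
    if cv2.contourArea(c)>150:
        for z in((14,) if nm=="bright" else (22,)):
            q=cast(c[:,0],K,T,z).astype(np.float32);print(nm,cv2.minAreaRect(c)[0],cv2.minAreaRect(q))
E
```

```text
corner [[673. 151.]] [135  11  47]
railend [[ 625. -133.]] [ 75  25 101]
stopend [[560. 167.]] [  0   0 124]
frame [[529.  -1.]] [ 21  14 130]
tape [[ 549. -228.]] [ 80 176  29]
pot [[492. 231.]] [11 26 79]
glue [[726. 101.]] [ 13  18 100]
glueb [[699. -63.]] [10 20 76]
jar [[628. 291.]] [  0   0 101]
[15 87 97] [18 89 83] [ 81 191  52]
wood (213.5, 235.0) ((496.1546630859375, 232.83950805664062), (42.92729949951172, 45.69584274291992), 4.87420654296875)
wood (301.7651672363281, 229.6360321044922) ((530.9005126953125, -0.6472625732421875), (89.7883071899414, 129.35289001464844), 2.5272257328033447)
bright (213.5, 235.0) ((496.9944763183594, 235.46224975585938), (43.27934265136719, 45.588253021240234), 4.872842311859131)
bright (301.4052734375, 229.395263671875) ((532.3084106445312, 1.1422958374023438), (55.33323669433594, 92.3565902709961), 2.0096967220306396)
bright (323.94122314453125, 191.7353057861328) ((642.0514526367188, -50.622230529785156), (128.5363311767578, 13.875174522399902), 80.41779327392578)
bright (259.3764953613281, 196.267822265625) ((615.3325805664062, 125.03013610839844), (84.07999420166016, 124.30950927734375), 80.77181243896484)
```

Call:
play_rows(xyz=[[0.28,-0.33,0],[0.57,-0.67,0],[0.85,-1.0,0],[0.85,-1.0,0]], angular=[[0,0,0.11],[0,0,0.22],[0,0,0.335],[0,0,0.335]], hand=-0.5)

```text
time: 0.65
position: [273.5, -482.9, 205.1]
eef_rot: [-3.141, 0.0, -0.165]
ft_force: [0.4, -1.0, -0.1]
grip_width: 70.6
finger_force: 0.0
```

Call:
play_rows(xyz=[[0.1,-0.5,0],[0.18,-1.0,0],[0.18,-1.0,0]], angular=[[0,0,0],[0,0,0],[0,0,0]])

```text
time: 1.02
position: [307.7, -388.2, 205.3]
eef_rot: [-3.142, 0.0, -0.164]
ft_force: [-0.3, -0.1, -0.2]
grip_width: 70.7
finger_force: 0.0
```

Call:
play_rows(xyz=[[0.1,-0.5,0],[0.18,-1.0,0],[0.18,-1.0,0]], angular=[[0,0,0],[0,0,0],[0,0,0]])

```text
time: 1.4
position: [342.1, -293.4, 205.6]
eef_rot: [3.141, -0.0, -0.164]
ft_force: [-0.7, 0.3, 0.1]
grip_width: 70.5
finger_force: 0.0
```

Call:
play_rows(xyz=[[0.1,-0.5,0],[0.18,-1.0,0],[0.18,-1.0,0]], angular=[[0,0,0],[0,0,0],[0,0,0]])

```text
time: 1.78
position: [376.7, -198.2, 205.7]
eef_rot: [3.141, -0.0, -0.164]
ft_force: [-0.1, -0.2, 0.3]
grip_width: 70.6
finger_force: 0.0
```

Call:
play_rows(xyz=[[0.1,-0.5,0],[0.18,-1.0,0],[0.18,-1.0,0]], angular=[[0,0,0],[0,0,0],[0,0,0]])

```text
time: 2.15
position: [411.3, -102.9, 205.7]
eef_rot: [3.141, -0.0, -0.164]
ft_force: [-0.3, -0.4, -0.7]
grip_width: 70.8
finger_force: 0.0
```

Call:
play_rows(xyz=[[0.1,-0.5,0],[0.18,-1.0,0],[0.18,-1.0,0]], angular=[[0,0,0],[0,0,0],[0,0,0]])

```text
time: 2.52
position: [445.8, -7.6, 205.6]
eef_rot: [3.141, -0.0, -0.165]
ft_force: [-0.2, -0.5, 0.4]
grip_width: 71.1
finger_force: 0.0
```

```bash
cat >> h.py <<'E'
from scipy.spatial.transform import Rotation as Rn
def wrist(name):
    s=observe();im=get_image("wrist");W=np.eye(4);W[:3,:3]=Rn.from_euler("xyz",s["eef_rot"]).as_matrix();W[:3,3]=s["position"]
    cv2.imwrite(f"pics/{name}.png",im["pixels"][:,:,::-1]);return im["pixels"],im["intrinsics"],W@im["hand_eye"]
E
python3 - <<'E'
from h import *
p,K,T=wrist("w1");print(T.round(2).tolist())
hsv=cv2.cvtColor(p,cv2.COLOR_RGB2HSV)
np.save("w1.npy",p);np.savez("w1c.npz",K=K,T=T)
E
```

```text
[[-0.16, 0.95, 0.26, 520.76], [-0.99, -0.16, -0.04, -20.06], [0.0, -0.26, 0.96, 385.31], [0.0, 0.0, 0.0, 1.0]]
```

View pics/w1.png

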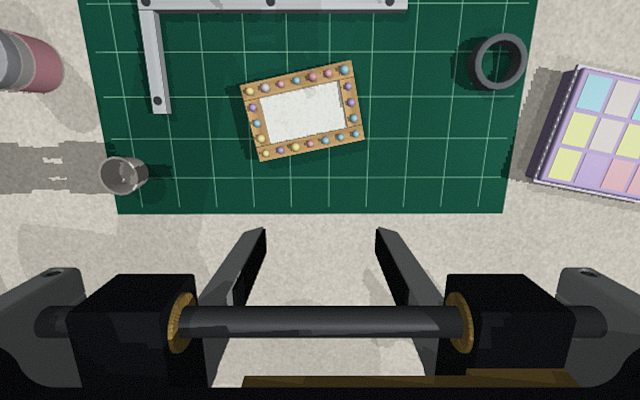

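The wrist view shows the frame at about (303,110), the rail's inner edge near row 10, the stop's inner edge from (160,10) to (171,112), and the tape at (498,61). I cast these points for exact positions.

```bash
cat >> h.py <<'E'
def measure(p,K,T,verbose=1):
    hsv=cv2.cvtColor(p,cv2.COLOR_RGB2HSV)
    g=255-cv2.inRange(hsv,(65,90,20),(95,255,255)); g[225:]=0
    # frame: wood/panel contour
    w=cv2.inRange(hsv,(8,60,60),(28,255,255));w[225:]=0;w=cv2.morphologyEx(w,cv2.MORPH_CLOSE,np.ones((5,5)))
    c=max(cv2.findContours(w,0,2)[0],key=cv2.contourArea)
    r=cv2.minAreaRect(cast(cv2.convexHull(c)[:,0],K,T,20).astype(np.float32));print("frame",np.round(r[0],1),np.round(r[1],1),round(r[2],2))
    al=cv2.inRange(hsv,(0,0,100),(180,60,255))
    return hsv,al
E
python3 - <<'E'
from h import *
p=np.load("w1.npy");c=np.load("w1c.npz");K,T=c["K"],c["T"]
hsv,al=measure(p,K,T)
# rail inner lower edge in columns 180..400 ; stop right edge rows 20..105 ; use brightness drop
print(hsv[0:16,220].tolist());print(hsv[60,155:185].tolist())
print(cast([[180,9],[390,9],[160,20],[169,100]],K,T,14).round(1).tolist())
E
```

```text
frame [529.9  -1.3] [ 90.8 131.1] 2.47
[[100, 8, 191], [85, 8, 186], [100, 9, 178], [100, 5, 162], [90, 5, 148], [90, 7, 154], [105, 10, 161], [90, 10, 161], [100, 10, 156], [96, 11, 113], [60, 5, 47], [113, 18, 57], [0, 10, 53], [76, 66, 58], [81, 187, 64], [81, 184, 61]]
[[95, 8, 189], [94, 9, 197], [102, 7, 190], [100, 8, 191], [90, 4, 182], [108, 10, 122], [80, 6, 132], [102, 10, 132], [110, 11, 139], [79, 17, 117], [80, 235, 51], [80, 198, 54], [80, 179, 57], [82, 173, 59], [81, 185, 58], [80, 189, 66], [82, 197, 66], [79, 185, 73], [80, 189, 70], [81, 181, 69], [80, 174, 69], [80, 187, 71], [80, 187, 71], [80, 180, 71], [82, 189, 70], [82, 183, 67], [82, 181, 69], [82, 186, 70], [79, 171, 76], [80, 166, 77]]
[[659.8, 112.6], [622.0, -115.1], [653.0, 137.6], [570.1, 152.6]]
```

```bash
python3 - <<'E'
from h import *
c=np.load("w1c.npz");K,T=c["K"],c["T"]
p=np.load("w1.npy");h=cv2.cvtColor(p,cv2.COLOR_RGB2HSV);print([int(np.argmax(h[:20,x,1]>60)) for x in range(190,400,30)],[int(165-8+np.argmax(h[y,157:185,1]>90)) for y in range(25,110,12)],h[:6,300,2],h[:6,380,2])
e=np.array([np.cos(-.1645),np.sin(-.1645)]);n=np.array([-e[1],e[0]])
for z,r,cc in((14,3,160),(1,10,164.8),(1,13,164.8)):
    a=cast([[220,r],[390,r]],K,T,z);b=cast([cc,60],K,T,z);print(z,r,(a@e).round(1),(b@n).round(1),np.arctan2(*(a[0]-a[1])).round(4))
f=np.array([529.9,-1.3]);print("frame",f@e,f@n)
E
```

```text
[14, 13, 14, 13, 13, 13, 13] [160, 162, 164, 165, 167, 168, 170, 171] [195 191 190 187 184 188] [170 164 165 181 205 200]
14 3 [638.2 638.2] [248.4] 0.1645
1 10 [635.4 635.4] [249.1] 0.1645
1 13 [632.4 632.4] [249.1] 0.1645
frame 522.9594266451202 85.49349731416498
```

Call:
play_rows(xyz=[[0,-0.18,0.5],[0,-0.18,0.98],[0,-0.18,0.98]], angular=[[0,0,0],[0,0,0],[0,0,0]])

```text
time: 2.95
position: [444.9, 9.0, 104.2]
eef_rot: [3.142, 0.008, -0.17]
ft_force: [-0.4, 0.4, -0.0]
grip_width: 70.7
finger_force: 0.0
```

Call:
play_rows(xyz=[[0,0,0.4],[0,0,0.75],[0,0,0.95],[0,0,1.0],[0,0,1.0]], angular=[[0,0,0],[0,0,0],[0,0,0],[0,0,0],[0,0,0]])

```text
time: 3.58
position: [449.3, 9.4, 9.0]
eef_rot: [3.141, -0.003, -0.169]
ft_force: [0.9, 0.8, 0.5]
grip_width: 70.3
finger_force: 0.0
```

Call:
play_rows(xyz=[[0.06,0,0.02],[0.12,0,0.02],[0.18,0,0.02],[0.24,0,0.02],[0.3,0,0.02],[0.36,0,0.02],[0.42,0,0.02],[0.48,0,0.02],[0.54,0,0.02],[0.6,0,0.02]], angular=[[0,0,0],[0,0,0],[0,0,0],[0,0,0],[0,0,0],[0,0,0],[0,0,0],[0,0,0],[0,0,0],[0,0,0]])

```text
time: 4.82
position: [507.2, 0.5, 5.4]
eef_rot: [3.141, 0.0, -0.168]
ft_force: [-3.0, 0.3, 0.2]
grip_width: 70.2
finger_force: 1.4
```

Call:
play_rows(xyz=[[0.04,0,0],[0.08,0,0],[0.12,0,0],[0.16,0,0],[0.2,0,0],[0.24,0,0],[0.28,0,0],[0.28,0,0]], angular=[[0,0,0],[0,0,0],[0,0,0],[0,0,0],[0,0,0],[0,0,0],[0,0,0],[0,0,0]])

```text
time: 5.82
position: [535.6, -4.3, 5.6]
eef_rot: [3.142, -0.002, -0.168]
ft_force: [-0.9, -0.3, -0.6]
grip_width: 70.9
finger_force: 0.2
```

```bash
python3 - <<'E'
from h import *
p,K,T=wrist("w2");hsv,al=measure(p,K,T);print(observe()["position"],observe()["ft_force"])
E
```

```text
frame [591. -21.] [131.5  83.5] 80.43
[535.53977863  -4.27159275   5.68779778] [-0.53147555  0.37540394  0.37911057]
```

View pics/w2.png

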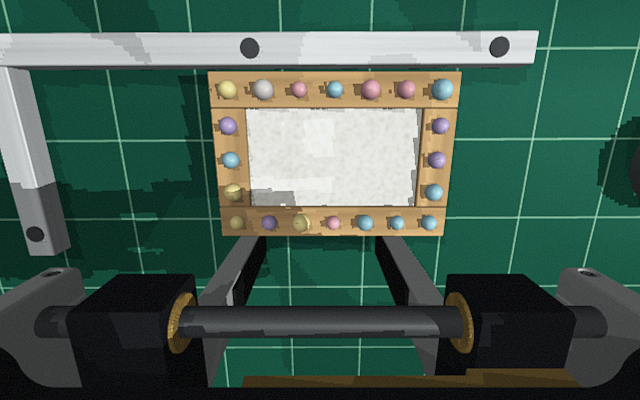

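The frame is square to the rail with a gap of a few mm (rail edge at row 67, frame edge at row 72). I push on until contact.

Call:
play_rows(xyz=[[0.02,0,0],[0.04,0,0],[0.06,0,0],[0.07,0,0],[0.07,0,0]], angular=[[0,0,0],[0,0,0],[0,0,0],[0,0,0],[0,0,0]])

```text
time: 6.5
position: [539.6, -4.8, 5.4]
eef_rot: [3.142, 0.005, -0.167]
ft_force: [-9.9, 0.5, 8.1]
grip_width: 70.3
finger_force: 4.6
```

Call:
play_rows(xyz=[[0.01,0,0],[0.02,0,0],[0.02,0,0]], angular=[[0,0,0],[0,0,0],[0,0,0]])

```text
time: 6.88
position: [539.6, -4.8, 5.1]
eef_rot: [3.141, 0.01, -0.167]
ft_force: [-15.1, 1.5, 12.4]
grip_width: 70.6
finger_force: 7.6
```

Call:
play_rows(xyz=[[-0.15,0,0],[-0.3,0,0],[-0.3,0,-0.4],[-0.3,0,-0.7],[-0.3,0,-0.7]], angular=[[0,0,0],[0,0,0],[0,0,0],[0,0,0],[0,0,0]])

```text
time: 7.5
position: [516.0, -1.0, 78.1]
eef_rot: [3.141, -0.007, -0.167]
ft_force: [0.4, -0.4, -0.6]
grip_width: 70.3
finger_force: 0.0
```

Call:
play_rows(xyz=[[0,0.5,0],[0.1,1.0,0],[0.5,1.0,0],[0.82,1.0,0],[0.82,1.0,0],[0.82,1.0,0]], angular=[[0,0,0],[0,0,0],[0,0,0],[0,0,0],[0,0,0],[0,0,0]], hand=1)

```text
time: 8.25
position: [576.4, -112.1, 74.0]
eef_rot: [-3.141, 0.003, -0.167]
ft_force: [-0.0, 1.3, -0.1]
grip_width: 13.9
finger_force: 0.0
```

```bash
python3 - <<'E'
from h import *
p,K,T=wrist("w3");hsv,al=measure(p,K,T);s=observe();print(s["position"],s["grip_width"])
a=-.1645;e=np.array([np.cos(a),np.sin(a)]);n=np.array([-e[1],e[0]]);print(s["position"][:2]@e,s["position"][:2]@n)
E
```

```text
frame [609.5 -24.4] [133.4  54.8] 80.45
[ 576.3996178  -112.09259249   74.28400121] 10.194764099091868
586.9746116369912 -16.18869924535008
```

View pics/w3.png

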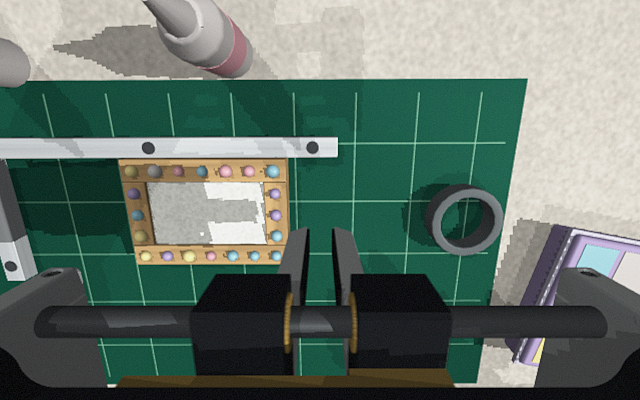

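The frame lies against the rail (edges at rows 157–160), with its near short side at about column 288 and the fingers to the right of it. I shift 10 mm away, lower and push.

Call:
play_rows(xyz=[[0,0.1,0],[0,0.1,0.3],[0,0.1,0.6],[0,0.1,0.68],[0,0.1,0.68],[0,0.1,0.68]], angular=[[0,0,0],[0,0,0],[0,0,0],[0,0,0],[0,0,0],[0,0,0]])

```text
time: 9.05
position: [577.3, -123.2, 8.9]
eef_rot: [3.141, -0.002, -0.167]
ft_force: [-0.0, 0.1, -0.1]
grip_width: 0.2
finger_force: 0.0
```

```bash
python3 - <<'E'
from h import *
p,K,T=wrist("w4");s=observe();print(s["position"],s["grip_width"])
hsv,al=measure(p,K,T)
a=-.1645;e=np.array([np.cos(a),np.sin(a)]);n=np.array([-e[1],e[0]]);print(s["position"][:2]@e,s["position"][:2]@n)
w=cv2.inRange(hsv,(8,60,60),(28,255,255));w[225:]=0
c=max(cv2.findContours(w,0,2)[0],key=cv2.contourArea)[:,0]
q=cast(c,K,T,23);print("N range",(q@n).min(),(q@n).max(),"E max",(q@e).max())
E
```

```text
[ 577.40912867 -123.18370801    8.94833531] 0.7759834172741408
frame [623.1 -27.1] [135.9  29.2] 80.42
589.7867655850833 -26.964772078884216
N range 6.723297111174143 140.15750098012808 E max 634.1124232648812
```

Call:
play_rows(xyz=[[0,-0.08,0.02],[0,-0.16,0.02],[0,-0.24,0.02],[0,-0.31,0.02],[0,-0.38,0.02],[0,-0.45,0.02],[0,-0.52,0.02],[0,-0.59,0.02],[0,-0.66,0.02],[0,-0.73,0.02]], angular=[[0,0,0],[0,0,0],[0,0,0],[0,0,0],[0,0,0],[0,0,0],[0,0,0],[0,0,0],[0,0,0],[0,0,0]])

```text
time: 10.35
position: [588.6, -50.3, 5.5]
eef_rot: [3.141, -0.0, -0.167]
ft_force: [-0.9, -3.5, 1.4]
grip_width: 0.1
finger_force: 1.7
```

```bash
python3 - <<'E'
from h import *
p,K,T=wrist("w5");s=observe();hsv,al=measure(p,K,T)
a=-.1645;e=np.array([np.cos(a),np.sin(a)]);n=np.array([-e[1],e[0]]);print(s["position"][:2]@e,s["position"][:2]@n,s["ft_force"])
E
```

```text
frame [631.2  21.1] [133.   28.6] 80.43
588.8820935094958 47.56778897355036 [ 0.13682324 -1.3099723   0.50431927]
```

View pics/w5.png

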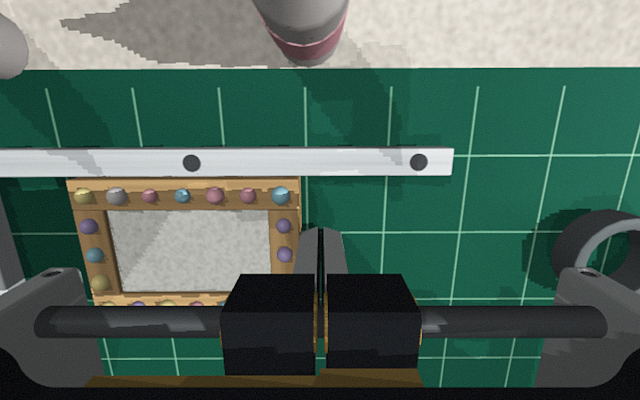

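The frame slides along the rail, still parallel (far edge at row 178, rail edge at row 176). I continue the push.

Call:
play_rows(xyz=[[0,-0.05,0],[0,-0.1,0],[0,-0.15,0],[0,-0.2,0],[0,-0.25,0],[0,-0.3,0],[0,-0.35,0],[0,-0.4,0],[0,-0.45,0],[0,-0.48,0]], angular=[[0,0,0],[0,0,0],[0,0,0],[0,0,0],[0,0,0],[0,0,0],[0,0,0],[0,0,0],[0,0,0],[0,0,0]])

```text
time: 11.65
position: [596.5, -3.2, 5.5]
eef_rot: [3.141, 0.0, -0.167]
ft_force: [-1.8, -4.8, 2.7]
grip_width: 0.5
finger_force: 2.6
```

Call:
play_rows(xyz=[[0,-0.02,0],[0,-0.04,0],[0,-0.06,0],[0,-0.08,0],[0,-0.08,0]], angular=[[0,0,0],[0,0,0],[0,0,0],[0,0,0],[0,0,0]])

```text
time: 12.28
position: [597.8, 4.7, 5.5]
eef_rot: [-3.142, 0.0, -0.167]
ft_force: [-1.3, -4.5, 2.6]
grip_width: 0.4
finger_force: 2.2
```

Call:
play_rows(xyz=[[0,-0.02,0],[0,-0.03,0],[0,-0.04,0],[0,-0.04,0]], angular=[[0,0,0],[0,0,0],[0,0,0],[0,0,0]])

```text
time: 12.78
position: [598.4, 8.4, 5.5]
eef_rot: [3.141, 0.0, -0.167]
ft_force: [-2.4, -5.8, 3.2]
grip_width: 0.5
finger_force: 2.7
```

Call:
play_rows(xyz=[[0,-0.01,0],[0,-0.02,0],[0,-0.03,0],[0,-0.03,0]], angular=[[0,0,0],[0,0,0],[0,0,0],[0,0,0]])

```text
time: 13.28
position: [598.7, 9.9, 5.5]
eef_rot: [3.139, 0.001, -0.167]
ft_force: [-2.6, -10.4, 3.9]
grip_width: 0.2
finger_force: 5.3
```

Call:
play_rows(xyz=[[0,-0.01,0],[0,-0.02,0],[0,-0.02,0]], angular=[[0,0,0],[0,0,0],[0,0,0]])

```text
time: 13.65
position: [598.7, 10.0, 5.6]
eef_rot: [3.135, 0.001, -0.166]
ft_force: [-5.2, -16.3, 4.4]
grip_width: 0.2
finger_force: 8.9
```

Call:
play_rows(xyz=[[0,0.1,0],[0,0.2,0],[0,0.2,-0.4],[0,0.2,-0.7],[-0.5,0.2,-0.7],[-0.9,0.2,-0.7],[-0.9,0.2,-0.7]], angular=[[0,0,0],[0,0,0],[0,0,0],[0,0,0],[0,0,0],[0,0,0],[0,0,0]])

```text
time: 14.52
position: [504.6, 9.8, 74.4]
eef_rot: [-3.14, 0.002, -0.167]
ft_force: [0.8, -0.3, -0.1]
grip_width: 0.1
finger_force: 0.0
```

Call:
play_rows(xyz=[[0,-0.5,0],[0,-0.96,0],[0,-0.96,0.4],[0,-0.96,0.68],[0,-0.96,0.7],[0,-0.96,0.7]], angular=[[0,0,0],[0,0,0],[0,0,0],[0,0,0],[0,0,0],[0,0,0]], hand=-0.5)

```text
time: 15.28
position: [524.7, 103.3, 6.3]
eef_rot: [-3.141, -0.002, -0.168]
ft_force: [0.4, 1.4, 0.3]
grip_width: 57.1
finger_force: 0.0
```

```bash
python3 - <<'E'
from h import *
p,K,T=wrist("w6");s=observe()
a=-.1645;e=np.array([np.cos(a),np.sin(a)]);n=np.array([-e[1],e[0]]);print(s["position"],s["position"][:2]@e,s["position"][:2]@n,s["ft_force"])
E
```

```text
[524.94823194 103.24421435   6.80458598] 500.95443909244807 187.81550513224718 [0.04537848 0.4287007  0.40890199]
```

View pics/w6.png

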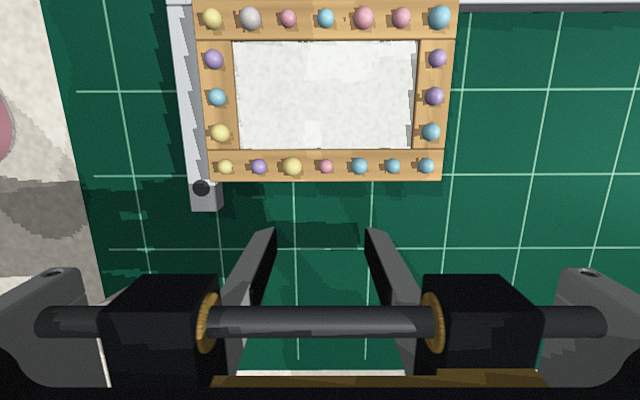

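The frame's left side touches the stop (column ~205) and it is square to the fence. I now press it to the rail once more.

Call:
play_rows(xyz=[[0.1,0,0],[0.2,0,0],[0.25,0,0],[0.28,0,0],[0.31,0,0],[0.33,0,0],[0.34,0,0],[0.34,0,0]], angular=[[0,0,0],[0,0,0],[0,0,0],[0,0,0],[0,0,0],[0,0,0],[0,0,0],[0,0,0]])

```text
time: 16.32
position: [556.5, 97.7, 5.4]
eef_rot: [3.142, 0.001, -0.167]
ft_force: [0.2, 0.1, 0.9]
grip_width: 70.6
finger_force: 0.6
```

Call:
play_rows(xyz=[[0.01,0,0],[0.02,0,0],[0.03,0,0],[0.03,0,0]], angular=[[0,0,0],[0,0,0],[0,0,0],[0,0,0]])

```text
time: 16.82
position: [556.6, 97.7, 5.0]
eef_rot: [3.141, 0.008, -0.166]
ft_force: [-11.0, 0.6, 10.3]
grip_width: 70.5
finger_force: 5.6
```

Call:
play_rows(xyz=[[-0.2,0,0],[-0.4,0,-0.1],[-0.6,0,-0.5],[-0.6,0,-1.0],[-0.6,0,-1.0],[-0.6,0,-1.0]], angular=[[0,0,0],[0,0,0],[0,0,0],[0,0,0],[0,0,0],[0,0,0]])

```text
time: 17.58
position: [500.5, 107.1, 105.1]
eef_rot: [-3.142, -0.0, -0.168]
ft_force: [-0.2, 0.1, -0.6]
grip_width: 70.6
finger_force: 0.0
```

```bash
python3 - <<'E'
from h import *
p,K,T=wrist("w7");hsv,al=measure(p,K,T)
a=-.1645;e=np.array([np.cos(a),np.sin(a)]);n=np.array([-e[1],e[0]])
w=cv2.inRange(hsv,(8,60,60),(28,255,255));w[225:]=0
c=max(cv2.findContours(w,0,2)[0],key=cv2.contourArea)[:,0];q=cast(c,K,T,23);print((q@e).min(),(q@e).max(),(q@n).min(),(q@n).max())
E
```

```text
frame [609.3  86.2] [130.7  90.3] 80.71
542.0354049160235 631.3568574520127 120.13991410492534 249.53169371295755
```

View pics/w7.png

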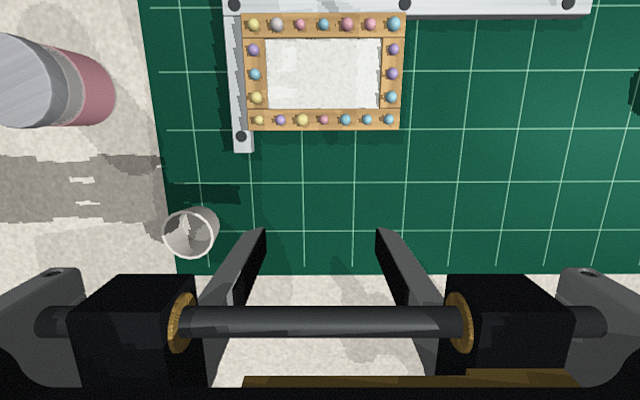

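The final view shows the frame flush in the corner (frame top-left at about (243,13)), with the N edge at 249.5 (stop at 249) and yaw within 0.01 rad. The jar and pot have not moved. I hand it in.

```bash
python3 -c "
from cell import *
print(close_job())"
```

```text
the job is handed in; nothing more can be done
None
```

I pushed the frame flush into the corner of the fence, one long side against the long rail and one short side against the short stop, without lifting it or touching the bystanders. The job is handed in; the hand-in call did not report a verdict.

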